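Gauge a brass hinge strap to the slip of the ratchet thimble

TASK

Lay the brass hinge strap flat on the thickness gauge's rail and slide its plain end in under the spindle, gently, until it is fully home against the back stop. Then turn the ratchet thimble clockwise (seen from above) until it has clamped the strap and just slips: let it slip a little so you are sure, but stop before it has slipped an eighth of a turn. Leave the strap clamped in the gauge, and do not disturb the pot, scoop, mister and turntable.

Things in the scene. Friction and masses are not known exactly. Their poses are not given: they have to be found in the camera images.
- gauge: Bench thickness gauge, bolted down: grey base 180 x 100 x 12 mm (x -105 to 75), C-shaped frame. Origin: underside of base, below the vertical spindle axis; z up, +x from the throat's mouth to the back stop. A steel rail 14 mm wide runs along x from -105 to +20 mm at y = 0, top at z = 30 mm, with the base's top 18 mm lower beside it; the strap lies flat on the rail.
- home (a point): Where the middle of the strap's plain end (underside) lies when fully home: gauge x = 18, y = 0, z = 30 mm, on the rail's top at the face of the back stop. Axes as the gauge's.
- mouth (a point): Rail top at the mouth of the throat, gauge x = -50, y = 0, z = 30 mm. Two cheeks (tops at z = 38 mm) guide the strap's sides: 25 mm apart from x = -27 to +18 mm, flaring in front of that to about 39 mm at the mouth.
- arm (a point): Underside of the frame's arm on the spindle axis, gauge x = y = 0, z = 66 mm. Arm: x -20 to +66, 40 mm wide, z 66 to 90 mm, carried by a column behind the stop. The spindle (round foot 14 mm) hangs from it; its foot starts 3.5 to 10 mm above a strap on the rail, different every time.
- thimble: Ratchet thimble: knurled upright steel cylinder 44 mm in diameter, 36 mm tall, on the spindle axis on top of the frame, gauge z 99 to 135 mm. Origin: centre of its underside; z up; x axis: dark line on its top. It turns but keeps its height; clockwise from above (yaw falling) sends the spindle down 3.5 mm per rad. It stays where it is left.
- thimble_top (a point): Centre of the thimble's top (gauge z = 135 mm). Feel: drag about 0.12 N m while turning, anything less at rest; once the spindle meets the strap (after 1.0 to 2.9 rad, in one grasp or more) the torque rises within 0.1 to 0.3 rad to about 0.36 N m, where the thimble slips on the collar, which stands still. The torque then stays level, at least 0.2 over the drag, even at rest; no end stop.
- collar: Aluminium collar disc, 56 mm in diameter, 6 mm thick, right under the thimble (gauge z = 91 to 97 mm), fixed to the screw. z up; x axis marked by the dark line on its rim. At the start the thimble's and the collar's x axes coincide; the angle between them is how far the ratchet has slipped.
- strap: Loose brass hinge strap, 160 mm long over all, 0.22 kg: flat plate 22 mm wide, 8 mm thick (x = -68 to +80 mm), with a 14 mm round hinge barrel across its -x end (x = -80 to -66 mm). Starts flat on the counter. Origin: underside, middle of its length, centre of its width; x along the strap towards the plain end, z up. Grip it across its 22 mm width near x = -15 mm: with the strap home that is 77 mm in front of the spindle axis, clear of the frame.
- strap_end (a point): Centre of the underside edge of the strap's plain end (strap x = +80 mm). Fully home it lies at gauge x = 18 mm, y = 0, z = 30 mm.
- stop: Back stop block of the gauge; its face towards the mouth is at gauge x = +18 mm (origin at gauge x = 21, y = 0, z = 30 mm). Push the strap against it with only a few newtons (under 30 N).
- pot: Bystander: matte black ceramic pot, 110 mm across, 100 mm tall. Origin: centre of its underside.
- mister: Bystander: yellow plastic spray mister, 76 mm across, 181 mm tall. Origin: centre of its underside.
- turntable: Bystander: hinoki wood turntable, 230 mm across, 36 mm tall. Origin: centre of its underside.
- scoop: Bystander: aluminium scoop, 200 mm long, 54 mm wide, 30 mm tall, lying open side up. Origin: on the underside, where handle and pan meet; handle to -x.
Things that resemble listed ones, but are neither listed nor needed, are in the scene too. Of the things like the gauge, leave any that is brown, green or orange; of the rest the larger one is meant.

How it is judged:
By the outcome, as a careful person would: the job done as asked, in the order asked, and still so for the second after the job is handed in, with the robot touching nothing.
It also fails if it takes over 72 s, if anything falls off the work surface, if the arm or the gripper's body presses on something with over 40 N, if the wrist force passes 120 N, or if a joint passes its speed limit or range.

ROBOT

A 6-joint arm with a two-finger parallel gripper is mounted at the origin on the work surface. World frame = base frame: x ahead of the robot, y to its left, z up, the work surface at z = 0. Lengths are in m, angles in rad, forces in N, time in s.
With the tool pointing down it reaches from about 0.4 to 0.925 m from the base axis. Payload 12.5 kg.
Tool frame: the origin (TCP) lies midway between the tips of the shut fingers; the grasp point (between the pads) lies 19 mm behind it (bot.grip_point_offset is the distance from the TCP to the grasp point, in m); z points along the fingers, y is the line along which they close (so a half turn about z gives the same grasp; the last joint's range is limited). The gripper opens to 95 mm and grips with 3 to 60 N. Pads are 20 mm wide; open, the fingers measure 119 mm over their backs; the gripper's body (75 mm by 180 mm) begins 59 mm behind the grasp point.
Start: joints at [1.064, 0.491, 1.559, -0, 1.092, -0.106], TCP at [0.244, 0.575, 0.215] pointing down, gripper open.
Joint ranges: [-3.1, 3.1], [-0.84, 2.19], [0.05, 2.79], [-1.13, 4.28], [0.06, 2.93], [-2.69, 2.69]. Speed limits (rad/s): [2.22, 2.22, 2.79, 3.14, 3.14, 3.14].

INTERFACE

Orientations are given as a rotation vector (axis times angle).
In Python, from cell import bot gives the robot as it stands.
- The arm moves only by the tool play_rows, never from a script. Its argument "targets" is text: rows parted by semicolons, each of 5 numbers parted by spaces: the shift along the tool's x, y, z in m, then the turn about the tool's z in degrees, then the finger opening in m, from 0 to 0.0951. A call has 1 to 5 rows; each row shifts and turns the commanded pose from where the row before left it, along the tool's axes as they then stand; what a row does not reach is not made up. A row lasts 1/10 s, in which the tool goes at most 50 mm and 8.59 degrees, less where a joint would pass 70% of its speed; a pose out of reach is approached as far as the arm can. A call is refused whole if a number of a shift passes 0.05 or a number of a turn 8.59, either way. A call with a gripper value outside its range is refused whole. The fingers move at their own pace and stop on an object; the grip force is fixed at half the most. Time passes only in rows, so rows that do not move let the fingers close. It gives the time, the measured TCP pose, the force, the opening and the grip force at its end, in the units of the state.
- bot.observe(): the state, without advancing time (a new reading comes with each control period).
- bot.capture(name): name is "scene" or "side" or "wrist"; returns (picture, depth): 420x560x3 uint8, red, green, blue; 420x560 float32, m along the optical axis (not along the pixel's ray), 0 where there is no reading.
- bot.get_calibration(name): a dict with "fx", "fy", "cx", "cy" (pixels), "R" (3x3) and "t" (3): a world point X has camera coordinates R X + t; the wrist camera has in their place "tool_from_camera" (4x4, takes a point from camera to tool coordinates, whose origin is the TCP and whose axes are the flange's). Camera axes: x right, y down, z forward; pixel columns grow to the right and rows downward; lengths in m; the calibration is good to about 2 mm. A picture is of the moment at which its call begins: read the wrist's pose just before it. get_calibration takes no time and is no camera call.
- bot.job_done(): hands the job in; it is judged then, once.
Trained networks look in the newest picture that a camera, given by its name, has taken for a name from the list of things; names that differ only in an ending like _2 or _b are one class to them, and where a whole thing is asked for, a point or a joint stands for the part that bears it (a point fixed in the world has none). Each returns a list of dicts, best first, with "p" (0 to 1); they miss things now and then, are a little off and sometimes report something else, mostly with a low value. They report only what shows in the picture. A call takes as long as a camera call. They do not tell look-alikes from the thing itself.
- bot.boxes_of(camera, target): "point" ([x, y, z] in m, in the coordinates of the camera as it stood for that picture, good to about 4 mm: the middle of the surface that is visible of it).
The state is a dict: "time_s": time; "qpos": joint angles; "qvel": joint speeds; "tau": joint torques, N m; "ee_pos": TCP position; "eef_rot": TCP orientation; "contact_force": force on the tool from outside, world axes, zero at the start; "torque": the same for the moment, N m; "finger_gap": finger opening in m; "grip_force": force on a finger pad.
Only numpy, scipy, OpenCV 4.12 (cv2) and the standard library are available. Lean on these libraries where they do the work, as an engineer would, in place of code of your own. Each camera call takes 0.05 s, during which the arm holds its last target. There are 200 camera calls.

## Working session

There is one attempt and no reset: what is moved stays moved. The work goes in short steps, Python scripts to look and compute and a tool call to move; the robot and the scene stay as the last step left them, time stands still between calls to the robot, and variables do not carry over. Pictures are saved under pics/ and viewed, at most 10 in all, crops included, and the job is handed in when it is done.

Besides the shell and the picture viewer there is one more tool, called after "Request:" by a JSON object that holds its "fn" and its "kwargs", one argument or row to a line. play_rows: Moves the arm, as the interface text tells. Its arguments: {"type":"object","properties":{"targets":{"type":"string"}},"required":["targets"]}

```bash
ls; mkdir -p pics; cat > h.py <<'E'
import numpy as np, cv2
from scipy.spatial.transform import Rotation as Ro
from cell import bot
def cap(n,save=None):
    s=bot.observe(); im,d=bot.capture(n); c=bot.get_calibration(n)
    if n=="wrist":
        T=np.eye(4);T[:3,:3]=Ro.from_rotvec(s["eef_rot"]).as_matrix();T[:3,3]=s["ee_pos"]
        W=T@np.array(c["tool_from_camera"])
    else:
        W=np.eye(4);R=np.array(c["R"]);W[:3,:3]=R.T;W[:3,3]=-R.T@np.array(c["t"])
    if save: cv2.imwrite("pics/"+save,im[...,::-1])
    return im,d,c,W
def cloud(d,c,W):
    v,u=np.mgrid[:d.shape[0],:d.shape[1]]
    P=np.stack([(u-c["cx"])/c["fx"]*d,(v-c["cy"])/c["fy"]*d,d],-1)
    P=P@W[:3,:3].T+W[:3,3]; P[d<=0]=np.nan
    return P
def boxes(n,W,names):
    for t in names:
        for b in bot.boxes_of(n,t)[:4]:
            print(n,t,round(b["p"],2),(W[:3,:3]@np.array(b["point"])+W[:3,3]).round(3))
def proj(X,c,W):
    p=(np.atleast_2d(X)-W[:3,3])@W[:3,:3]
    return np.stack([p[:,0]/p[:,2]*c["fx"]+c["cx"],p[:,1]/p[:,2]*c["fy"]+c["cy"]],-1)
E
python3 - <<'E'
from h import *
for n in ["scene","side"]:
    im,d,c,W=cap(n,n+"0.png")
    boxes(n,W,["gauge","strap","thimble","collar"]+(["pot","mister","turntable","scoop"] if n=="scene" else []))
s=bot.observe();print(s["ee_pos"],s["eef_rot"],s["contact_force"],s["torque"],s["time_s"])
a=cv2.imread("pics/scene0.png");b=cv2.imread("pics/side0.png")
print(bot.get_calibration("wrist")["tool_from_camera"])
E
```

```text
pics
scene gauge 0.95 [ 0.221 -0.328  0.027]
scene gauge 0.88 [0.339 0.138 0.02 ]
scene gauge 0.88 [ 0.479 -0.554  0.029]
scene gauge 0.63 [ 0.583 -0.066  0.014]
scene strap 0.62 [0.519 0.274 0.007]
scene thimble 0.68 [ 0.567 -0.065  0.131]
scene thimble 0.62 [ 0.466 -0.557  0.127]
scene thimble 0.56 [ 0.78  -0.083  0.1  ]
scene collar 0.8 [ 0.781 -0.087  0.097]
scene collar 0.78 [ 0.215 -0.328  0.114]
scene collar 0.76 [ 0.571 -0.065  0.118]
scene collar 0.66 [0.331 0.143 0.093]
scene pot 0.57 [ 0.668 -0.33   0.066]
scene mister 0.9 [0.814 0.116 0.105]
scene turntable 0.79 [0.706 0.472 0.036]
scene scoop 0.9 [ 0.479 -0.343  0.01 ]
side gauge 0.93 [ 0.756 -0.096  0.024]
side gauge 0.88 [0.309 0.133 0.023]
side gauge 0.87 [ 0.433 -0.578  0.01 ]
side gauge 0.58 [ 0.542 -0.083  0.027]
side strap 0.54 [0.511 0.279 0.009]
side strap 0.54 [ 0.691 -0.327  0.064]
side strap 0.25 [ 0.552 -0.076  0.137]
side thimble 0.8 [ 0.547 -0.076  0.131]
side thimble 0.73 [ 0.445 -0.568  0.138]
side thimble 0.53 [ 0.762 -0.09   0.1  ]
side thimble 0.49 [0.314 0.136 0.102]
side collar 0.77 [ 0.192 -0.342  0.136]
side collar 0.56 [ 0.437 -0.57   0.131]
side collar 0.54 [ 0.549 -0.079  0.121]
side collar 0.47 [ 0.76  -0.093  0.096]
[0.24383054 0.57550031 0.21467459] [6.25272839e-01 3.07868547e+00 2.00188002e-04] [-0.10302545  0.39670722 -0.1751662 ] [-0.02475436  0.01885578 -0.02836044] 0.7
[[ 3.68146415e-04 -9.70482932e-01 -2.41169532e-01  6.58230827e-02]
 [ 9.99999866e-01  2.69695927e-04  4.41229335e-04  1.93560988e-04]
 [-3.63163098e-04 -2.41169662e-01  9.70482902e-01 -1.69278079e-01]
 [ 0.00000000e+00  0.00000000e+00  0.00000000e+00  1.00000000e+00]]
```

View pics/scene0.png

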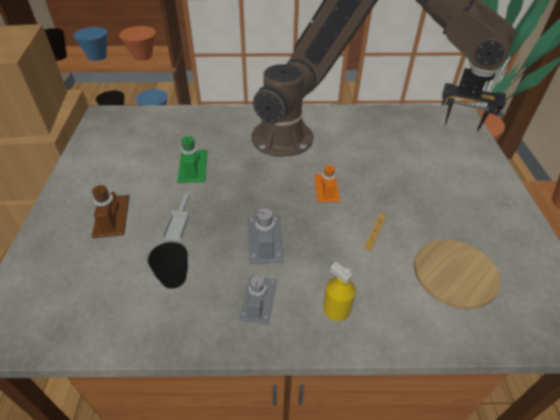

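View pics/side0.png

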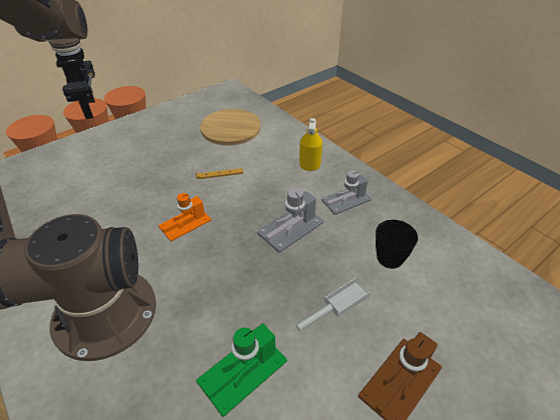

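The scene shows the large grey gauge at about (265,235) px in the scene view, mouth towards the robot, and a smaller grey gauge at (258,298). The brass strap is at (376,232), with the mister and turntable clear of both.

```bash
python3 - <<'E'
from h import *
for n in ["scene","side"]:
    im,d,c,W=cap(n); P=cloud(d,c,W)
    for nm,ctr,r,lo,hi in [("base",(0.567,-0.07),.13,.006,.018),("strap",(.515,.277),.11,.004,.02),("thimtop",(.56,-.07),.05,.128,.145)]:
        m=(np.hypot(P[...,0]-ctr[0],P[...,1]-ctr[1])<r)&(P[...,2]>lo)&(P[...,2]<hi)
        if nm=="strap": m&=(im[...,0].astype(int)-im[...,2]>40)
        if m.sum()<4: print(n,nm,m.sum());continue
        q=P[m]; r_=cv2.minAreaRect(q[:,:2].astype(np.float32)*1000)
        u,s,vt=np.linalg.svd(q[:,:2]-q[:,:2].mean(0),full_matrices=False)
        print(n,nm,m.sum(),q.mean(0).round(4),"rect",[np.round(x,1) for x in r_],"dir",vt[0].round(3),"zmed",np.median(q[:,2]).round(4))
    if n=="side":
        cv2.imwrite("pics/side_strap.png",cv2.resize(im[150:200,170:270,::-1],None,fx=6,fy=6))
s=bot.observe();print(Ro.from_rotvec(s["eef_rot"]).as_matrix().round(3),s["finger_gap"])
E
```

```text
scene base 807 [ 0.5631 -0.0677  0.0109] rect [array([572.7, -55.7]), array([238.7, 117.9]), np.float64(3.1)] dir [0.996 0.084] zmed 0.0109
scene strap 253 [0.5187 0.2794 0.0071] rect [array([516.2, 280.8]), array([ 21.9, 162.3]), np.float64(62.3)] dir [ 0.884 -0.467] zmed 0.0069
scene thimtop 152 [ 0.5614 -0.0654  0.1332] rect [array([560.6, -65.5]), array([43.7, 43.8]), np.float64(63.8)] dir [ 0.999 -0.039] zmed 0.1334
side base 939 [ 0.5306 -0.084   0.0124] rect [array([570.2, -36.5]), array([247.3, 164.3]), np.float64(2.9)] dir [-0.992  0.123] zmed 0.0126
side strap 234 [0.5118 0.2775 0.0087] rect [array([513.7, 279.9]), array([ 33.9, 157.1]), np.float64(63.2)] dir [-0.885  0.465] zmed 0.0084
side thimtop 163 [ 0.5538 -0.0702  0.135 ] rect [array([555.7, -68.2]), array([44.5, 41.8]), np.float64(60.2)] dir [-0.533 -0.846] zmed 0.1356
[[-0.921  0.39   0.   ]
 [ 0.39   0.921  0.   ]
 [-0.     0.    -1.   ]] 0.09519088906222084
```

View pics/side_strap.png

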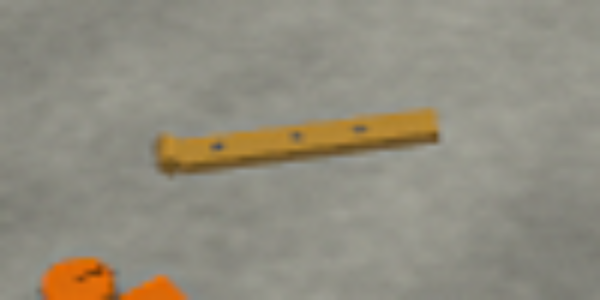

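The barrel is at the left of the strap crop, at about (165,155), so the plain end points to world +x, -y. I'll move above the strap.

Request:
{"fn": "play_rows", "kwargs": {
  "targets": "-0.044 -0.0205 0.008 0 0.095;-0.044 -0.0205 0.012 0 0.095;-0.044 -0.0205 0.012 0 0.095;-0.044 -0.0205 0.012 0 0.095;-0.044 -0.0205 0.012 0 0.095"
}}

```text
time_s: 1.3
ee_pos: [0.4075, 0.3938, 0.1584]
eef_rot: [0.625, 3.078, 0.001]
contact_force: [1.0, 2.0, 0.0]
finger_gap: 0.0951
grip_force: 0.0
```

Request:
{"fn": "play_rows", "kwargs": {
  "targets": "-0.044 -0.0205 0.012 0 0.06;-0.044 -0.0205 0.012 0 0.06;-0.044 -0.0205 0.012 0 0.06;0 0 0 4.8 0.06;0 0 0 0 0.06"
}}

```text
time_s: 1.8
ee_pos: [0.5046, 0.286, 0.1222]
eef_rot: [-0.76, -3.048, 0.0]
contact_force: [-1.0, 0.2, -0.2]
finger_gap: 0.0622
grip_force: 0.0
```

```bash
cat > strap.py <<'E'
from h import *
im,d,c,W=cap("wrist","wstrap.png"); P=cloud(d,c,W)
s=bot.observe();R=Ro.from_rotvec(s["eef_rot"]).as_matrix();print(np.array(s["ee_pos"]).round(4),R.round(3).tolist())
m=(im[...,0].astype(int)-im[...,2]>40)&(np.abs(P[...,2]-.009)<.009)
q=P[m]; r=cv2.minAreaRect(q[:,:2].astype(np.float32)*1000); print(m.sum(),r,np.percentile(q[:,2],[5,50,95]))
t=(q-s["ee_pos"])@R; 
r=cv2.minAreaRect(t[:,:2].astype(np.float32)*1000); print("tool",r)
for x0 in (-.07,-.05,-.03,0,.03,.05,.06):
    k=np.abs(t[:,0]-x0)<.004
    if k.sum()>5: print(x0,k.sum(),t[k,1].min().round(4),t[k,1].max().round(4),t[k,2].mean().round(4))
E
python3 strap.py
```

```text
[0.5041 0.2869 0.1225] [[-0.885, 0.465, -0.0], [0.465, 0.885, 0.0], [0.0, -0.0, -1.0]]
10195 ((426.8918151855469, 220.99349975585938), (273.55682373046875, 132.01730346679688), 40.07520294189453) [0.00567524 0.00781451 0.01281009]
tool ((37.595184326171875, -94.24636840820312), (132.01776123046875, 273.5559387207031), 22.185243606567383)
-0.07 70 -0.0102 0.0106 0.1156
-0.05 188 -0.0109 0.0105 0.1155
-0.03 233 -0.0116 0.0104 0.1156
0 247 -0.011 0.0103 0.1155
0.03 273 -0.2197 0.0102 0.1156
0.05 606 -0.2095 0.0101 0.1146
0.06 640 -0.1814 0.0099 0.1119
```

```bash
python3 - <<'E'
from h import *
im,d,c,W=cap("wrist"); P=cloud(d,c,W)
s=bot.observe();R=Ro.from_rotvec(s["eef_rot"]).as_matrix();t=(P-s["ee_pos"])@R
m=(im[...,0].astype(int)-im[...,2]>40)&(np.abs(P[...,2]-.009)<.009)&(np.abs(t[...,1])<.03)
q=t[m];print(cv2.minAreaRect(q[:,:2].astype(np.float32)*1000), q[:,0].min(),q[:,0].max())
b=q[q[:,2]<.1125];print("barrel x",b[:,0].min(),b[:,0].max(),len(b)); 
E
```

```text
((-1.0934600830078125, -0.5621681213378906), (22.464420318603516, 134.4574432373047), 89.6613540649414) -0.06835777729475158 0.06607096559314109
barrel x 0.05406640799226581 0.06605991618743541 413
```

Request:
{"fn": "play_rows", "kwargs": {
  "targets": "0.0015 -0.0005 0.03 0 0.06;0 0 0.04 0 0.06;0 0 0.035 0 0.06;0 0 0.008 0 0.06;0 0 0 0 0.06"
}}

```text
time_s: 2.4
ee_pos: [0.5017, 0.2881, 0.0093]
eef_rot: [-0.75, -3.049, 0.001]
contact_force: [0.0, 0.6, 0.1]
finger_gap: 0.0595
grip_force: 0.0
```

Request:
{"fn": "play_rows", "kwargs": {
  "targets": "0 0 0.004 0 0.06;0 0 0.003 0 0.06;0 0 0 0 0.06"
}}

```text
time_s: 2.7
ee_pos: [0.5027, 0.2877, 0.0035]
eef_rot: [0.753, 3.049, 0.001]
contact_force: [-1.2, 0.7, -0.4]
finger_gap: 0.0601
grip_force: 0.0
```

Request:
{"fn": "play_rows", "kwargs": {
  "targets": "0 0 0.001 0 0.06;0 0 0 0 0.01;0 0 0 0 0.01;0 0 0 0 0.01;0 0 0 0 0.01"
}}

```text
time_s: 3.2
ee_pos: [0.5024, 0.2874, 0.0017]
eef_rot: [0.754, 3.05, 0.0]
contact_force: [0.5, 0.6, -0.0]
finger_gap: 0.0332
grip_force: 0.0
```

Request:
{"fn": "play_rows", "kwargs": {
  "targets": "0 0 0 0 0.01;0 0 0 0 0.01;0 0 0 0 0.01;0 0 -0.01 0 0.01;0 0 -0.02 0 0.01"
}}

```text
time_s: 3.7
ee_pos: [0.5016, 0.2871, 0.0312]
eef_rot: [-0.753, -3.047, 0.003]
contact_force: [0.3, 0.0, -2.8]
finger_gap: 0.022
grip_force: 30.0
```

Request:
{"fn": "play_rows", "kwargs": {
  "targets": "0 0 -0.04 0 0.01;0 0 -0.04 0 0.01;0 0 -0.04 0 0.01;0 0 -0.03 0 0.01;0 0 0 0 0.01"
}}

```text
time_s: 4.2
ee_pos: [0.5036, 0.288, 0.1863]
eef_rot: [0.752, 3.044, 0.007]
contact_force: [0.4, -0.6, -2.2]
finger_gap: 0.021
grip_force: 30.0
```

Request:
{"fn": "play_rows", "kwargs": {
  "targets": "-0.0153 -0.0431 0 0 0.01;-0.0153 -0.0431 0 0 0.01;-0.0153 -0.0431 0 0 0.01;-0.0153 -0.0431 0 0 0.01;-0.0153 -0.0431 0 0 0.01"
}}

```text
time_s: 4.7
ee_pos: [0.4685, 0.0595, 0.1809]
eef_rot: [-0.753, -3.049, 0.0]
contact_force: [1.1, 0.1, -1.7]
finger_gap: 0.0218
grip_force: 30.0
```

Request:
{"fn": "play_rows", "kwargs": {
  "targets": "-0.0153 -0.0431 0 0 0.01;-0.0153 -0.0431 0 0 0.01;-0.0153 -0.0431 0 0 0.01;0 0 0 0 0.01;0 0 0 -8.15 0.01"
}}

```text
time_s: 5.2
ee_pos: [0.4493, -0.0757, 0.181]
eef_rot: [-0.539, -3.094, -0.001]
contact_force: [-0.1, 1.2, -3.2]
finger_gap: 0.0213
grip_force: 30.0
```

Request:
{"fn": "play_rows", "kwargs": {
  "targets": "0 0 0 -8.15 0.01;0 0 0 -8.15 0.01;0 0 0 -8.15 0.01;0 0 0 0 0.01;0 0 0 0 0.01"
}}

```text
time_s: 5.7
ee_pos: [0.4498, -0.0742, 0.1812]
eef_rot: [0.126, -3.138, -0.001]
contact_force: [-0.0, -0.2, -2.2]
finger_gap: 0.0216
grip_force: 30.0
```

```bash
python3 - <<'E'
from h import *
im,d,c,W=cap("wrist","wg.png"); P=cloud(d,c,W)
s=bot.observe();R=Ro.from_rotvec(s["eef_rot"]).as_matrix();print(np.array(s["ee_pos"]).round(4),R.round(3).tolist(),W[:3,3])
np.savez("wg.npz",im=im,P=P,R=R,p=s["ee_pos"])
boxes("wrist",W,["gauge","thimble","collar","stop"])
im2,d2,c2,W2=cap("scene","sc2.png");np.savez("sc2.npz",im=im2,P=cloud(d2,c2,W2))
E
```

```text
[ 0.4499 -0.0743  0.1813] [[-0.997, -0.081, -0.001], [-0.081, 0.997, 0.0], [0.001, 0.0, -1.0]] [ 0.38424991 -0.08033453  0.35053884]
wrist gauge 0.84 [0.33  0.131 0.01 ]
wrist gauge 0.64 [ 0.485 -0.048  0.01 ]
wrist thimble 0.74 [ 0.551 -0.085  0.105]
wrist collar 0.6 [ 0.549 -0.051  0.095]
wrist stop 0.5 [0.336 0.139 0.036]
```

View pics/wg.png

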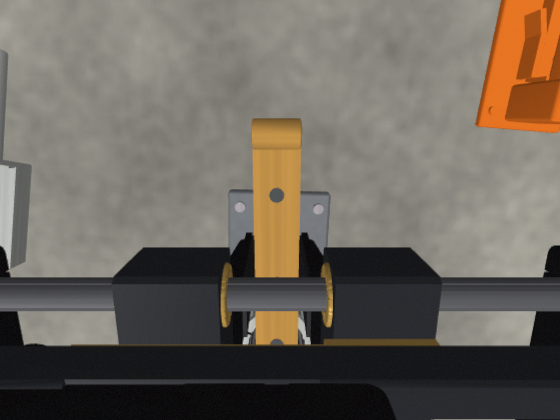

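The wrist view shows the strap with its barrel at (277,133). The gauge base's front corners are at (230,190) and (329,192), with bolts at (239,207) and (318,209). I'll fit the gauge pose from that front edge, with the thimble and base from the scene camera.

```bash
python3 - <<'E'
from h import *
z=np.load("wg.npz");im,P,R,p=z["im"],z["P"],z["R"],z["p"]
c=bot.get_calibration("wrist");print(c["fx"],c["cx"],c["cy"])
m=(P[...,2]>.006)&(P[...,2]<.018)&(np.abs(P[...,0]-.46)<.1)&(np.abs(P[...,1]+.075)<.07)
m[:, :200]=0;m[:,360:]=0
q=P[m];print(m.sum(),q.min(0),q.max(0),np.median(q[:,2]))
# front edge: min x vs y ; side edges
for y0 in np.arange(-.125,-.02,.01):
    k=np.abs(q[:,1]-y0)<.003
    if k.sum()>3: print("front",y0.round(3),q[k,0].min().round(4))
for x0 in np.arange(.44,.52,.01):
    k=np.abs(q[:,0]-x0)<.003
    if k.sum()>3: print("side",x0.round(3),q[k,1].min().round(4),q[k,1].max().round(4))
# pixel corner rays at z=.012
T=np.eye(4);T[:3,:3]=R;T[:3,3]=p;W=T@np.array(c["tool_from_camera"])
for u,v in [(229.5,190.5),(329,192.5),(239,207.5),(318,209)]:
    r=W[:3,:3]@np.array([(u-c["cx"])/c["fx"],(v-c["cy"])/c["fy"],1]);X=W[:3,3]+r*(.012-W[2,3])/r[2];print((u,v),X.round(4))
# strap in tool
t=(P-p)@R; k=(im[...,0].astype(int)-im[...,2]>40)&(np.abs(t[...,1])<.03)&(t[...,2]>-.03)&(t[...,2]<.03)&(t[...,0]>.02)
s=t[k];print("strap tool",s[:,0].max(),np.median(s[:,2]),s[:,2].min())
for x0 in (.025,.035,.045,.06):
    a=np.abs(s[:,0]-x0)<.004
    if a.sum(): print(x0,s[a,1].min().round(4),s[a,1].max().round(4),np.median(s[a,2]).round(4))
zz=np.load("sc2.npz");Q=zz["P"]
m=(np.hypot(Q[...,0]-.57,Q[...,1]+.07)<.12)&(Q[...,2]>.07)&(Q[...,2]<.16)
vs,us=np.nonzero(m);print(vs.min(),vs.max(),us.min(),us.max())
cv2.imwrite("pics/sc2c.png",cv2.resize(zz["im"][180:330,200:340,::-1],None,fx=4,fy=4,interpolation=cv2.INTER_CUBIC))
E
```

```text
357.3127805094097 276.30869398201503 205.76650776298624
2705 [ 0.45116028 -0.12023271  0.00613044] [ 0.52350023 -0.01877093  0.01668704] 0.010991670614012461
front -0.115 0.4559
front -0.105 0.4554
front -0.095 0.4549
front -0.045 0.4522
front -0.035 0.4517
front -0.025 0.4512
side 0.45 -0.0511 -0.0225
side 0.46 -0.1202 -0.0216
side 0.47 -0.1197 -0.0204
side 0.48 -0.1192 -0.0203
side 0.49 -0.1185 -0.0194
side 0.5 -0.1182 -0.0188
side 0.51 -0.1177 -0.022
side 0.52 -0.1161 -0.1129
(229.5, 190.5) [ 0.4566 -0.1195  0.012 ]
(329, 192.5) [ 0.4508 -0.0234  0.012 ]
(239, 207.5) [ 0.4727 -0.1094  0.012 ]
(318, 209) [ 0.468  -0.0322  0.012 ]
strap tool 0.06556122971392012 -0.005914489204328878 -0.012837625564836525
0.025 -0.0111 0.0103 -0.0055
0.035 -0.0114 0.0106 -0.0055
0.045 -0.0113 0.0105 -0.0055
0.06 -0.0111 0.0103 -0.011
208 246 255 273
```

View pics/sc2c.png

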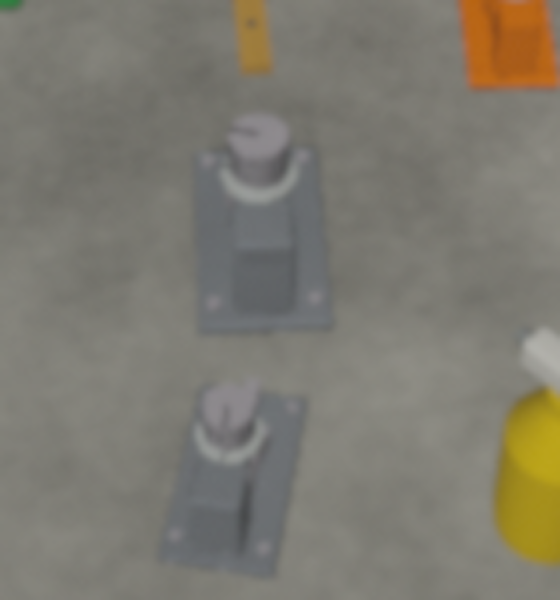

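The crop shows the large gauge's thimble at (260,135) and the base square below it, pointing nearly along world +x. I'll align yaw, back off and come partly down.

Request:
{"fn": "play_rows", "kwargs": {
  "targets": "0 0 0 1.3 0.01;0.0375 0.0034 0 0 0.01;0 0 0.03 0 0.01;0 0 0.04 0 0.01;0 0 0.04 0 0.01"
}}

```text
time_s: 6.5
ee_pos: [0.4128, -0.0738, 0.0711]
eef_rot: [-0.094, 3.137, -0.002]
contact_force: [0.7, -0.0, -2.0]
finger_gap: 0.0215
grip_force: 30.0
```

Request:
{"fn": "play_rows", "kwargs": {
  "targets": "0 0 0.01 0 0.01;0 0 0 0 0.01;0 0 0 0 0.01"
}}

```text
time_s: 6.8
ee_pos: [0.4131, -0.0738, 0.0627]
eef_rot: [-0.096, 3.139, -0.0]
contact_force: [-0.8, 0.4, -2.0]
finger_gap: 0.0214
grip_force: 30.0
```

```bash
python3 - <<'E'
from h import *
im,d,c,W=cap("wrist","w3.png");P=cloud(d,c,W)
s=bot.observe();R=Ro.from_rotvec(s["eef_rot"]).as_matrix();p=np.array(s["ee_pos"]);print(p.round(4),s["eef_rot"],R[:,0].round(4))
t=(P-p)@R
m=(P[...,2]>.006)&(P[...,2]<.018)&(np.abs(t[...,1])<.07)&(np.abs(t[...,0])<.12)
q=t[m];print(m.sum(),np.median(P[m][:,2]))
for y0 in (-.045,-.035,-.025,-.015,.015,.025,.035,.045):
    k=np.abs(q[:,1]-y0)<.002
    if k.sum()>3: print("front",y0,q[k,0].max().round(4))
for x0 in np.arange(-.06,.06,.01):
    k=np.abs(q[:,0]-x0)<.003
    if k.sum()>3: print("side",x0.round(3),q[k,1].min().round(4),q[k,1].max().round(4))
m=(np.abs(P[...,2]-.030)<.006)&(np.abs(t[...,1])<.05)
print("rail z", np.median(P[m][:,2]) if m.any() else None, m.sum())
E
```

```text
[ 0.4132 -0.0738  0.063 ] [-9.64931713e-02  3.13807288e+00 -1.05550219e-03] [-0.9981 -0.0614 -0.002 ]
521 0.010997395215521594
front -0.025 -0.0834
front -0.015 -0.0632
front 0.015 -0.0636
front 0.025 -0.0859
rail z None 0
```

View pics/w3.png

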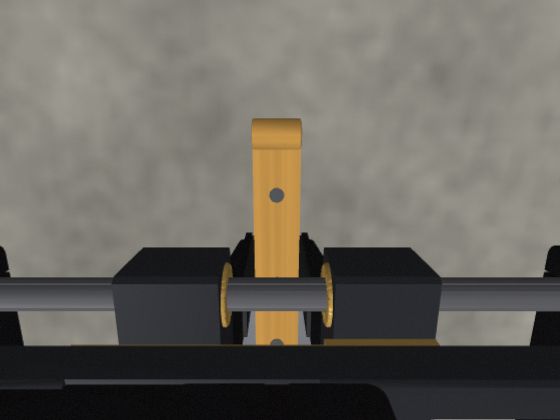

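The wrist view shows the strap square in the fingers with its barrel at (277,133). The base front is hidden behind the gripper, so I'll go on with the measured pose, lower the strap, and feel for the rail.

Request:
{"fn": "play_rows", "kwargs": {
  "targets": "0 0.0007 0.012 0 0.01;0 0 0.012 0 0.01;0 0 0.002 0 0.01;0 0 0 0 0.01;0 0 0 0 0.01"
}}

```text
time_s: 7.35
ee_pos: [0.4128, -0.073, 0.0365]
eef_rot: [-0.097, 3.139, -0.001]
contact_force: [0.9, 1.2, -2.0]
finger_gap: 0.0213
grip_force: 30.0
```

Request:
{"fn": "play_rows", "kwargs": {
  "targets": "0 0 0.001 0 0.01;0 0 0.001 0 0.01;0 0 0 0 0.01"
}}

```text
time_s: 7.65
ee_pos: [0.4124, -0.0729, 0.0337]
eef_rot: [-0.097, 3.14, 0.0]
contact_force: [-0.2, -0.0, -2.6]
finger_gap: 0.0216
grip_force: 30.0
```

Request:
{"fn": "play_rows", "kwargs": {
  "targets": "0 0 0.001 0 0.01;0 0 0 0 0.01;0 0 0 0 0.01"
}}

```text
time_s: 7.95
ee_pos: [0.4124, -0.0729, 0.0326]
eef_rot: [0.097, -3.14, -0.0]
contact_force: [-0.5, -0.2, -2.6]
finger_gap: 0.0216
grip_force: 30.0
```

Request:
{"fn": "play_rows", "kwargs": {
  "targets": "0 0 0.0007 0 0.01;0 0 0 0 0.01;0 0 0 0 0.01"
}}

```text
time_s: 8.25
ee_pos: [0.4124, -0.0729, 0.0319]
eef_rot: [0.097, -3.14, -0.0]
contact_force: [0.4, -0.4, -2.4]
finger_gap: 0.0215
grip_force: 30.0
```

Request:
{"fn": "play_rows", "kwargs": {
  "targets": "0 0 0.0007 0 0.01;0 0 0 0 0.01;0 0 0 0 0.01"
}}

```text
time_s: 8.55
ee_pos: [0.4124, -0.0729, 0.0313]
eef_rot: [-0.097, 3.14, 0.0]
contact_force: [-0.8, 0.4, 0.3]
finger_gap: 0.0213
grip_force: 30.0
```

Request:
{"fn": "play_rows", "kwargs": {
  "targets": "-0.006 0 0 0.2 0.01;-0.006 0 0 0 0.01;-0.006 0 0 0 0.01;-0.006 0 0 0 0.01;0 0 0 0 0.01"
}}

```text
time_s: 9.05
ee_pos: [0.4375, -0.0714, 0.0314]
eef_rot: [-0.092, 3.139, -0.0]
contact_force: [0.6, 3.2, 4.2]
finger_gap: 0.0218
grip_force: 30.0
```

Request:
{"fn": "play_rows", "kwargs": {
  "targets": "-0.005 0 0 0 0.01;-0.005 0 0 0 0.01;-0.004 0 0 0 0.01;0 0 0 0 0.01"
}}

```text
time_s: 9.45
ee_pos: [0.4505, -0.0704, 0.0315]
eef_rot: [0.092, -3.14, -0.0]
contact_force: [-4.7, 2.5, 9.2]
finger_gap: 0.0214
grip_force: 30.0
```

Request:
{"fn": "play_rows", "kwargs": {
  "targets": "0 0.0005 -0.0005 0 0.01;0 0 0 0 0.01;0 0 0 0 0.01"
}}

```text
time_s: 9.75
ee_pos: [0.4508, -0.0702, 0.0316]
eef_rot: [-0.091, 3.14, -0.0]
contact_force: [1.7, 0.0, -2.8]
finger_gap: 0.0214
grip_force: 30.0
```

Request:
{"fn": "play_rows", "kwargs": {
  "targets": "-0.005 0 0 0 0.01;-0.005 0 0 0 0.01;-0.005 0 0 0 0.01;-0.005 0 0 0 0.01;0 0 0 0 0.01"
}}

```text
time_s: 10.25
ee_pos: [0.4712, -0.069, 0.0317]
eef_rot: [-0.092, 3.139, -0.0]
contact_force: [0.5, -1.0, -2.4]
finger_gap: 0.0215
grip_force: 30.0
```

Request:
{"fn": "play_rows", "kwargs": {
  "targets": "-0.002 0 0 0 0.01;-0.002 0 0 0 0.01;-0.002 0 0 0 0.01;0 0 0 0 0.01"
}}

```text
time_s: 10.65
ee_pos: [0.4766, -0.0687, 0.0318]
eef_rot: [-0.091, 3.14, -0.0]
contact_force: [-0.0, -1.6, -1.5]
finger_gap: 0.0215
grip_force: 30.0
```

Request:
{"fn": "play_rows", "kwargs": {
  "targets": "-0.001 0 0 0 0.01;-0.001 0 0 0 0.01;-0.001 0 0 0 0.01;0 0 0 0 0.01"
}}

```text
time_s: 11.05
ee_pos: [0.4794, -0.0685, 0.0317]
eef_rot: [-0.091, 3.14, 0.0]
contact_force: [0.4, -1.4, -3.1]
finger_gap: 0.0216
grip_force: 30.0
```

Request:
{"fn": "play_rows", "kwargs": {
  "targets": "-0.001 0 0 0 0.01;0 0 0 0 0.01;0 0 0 0 0.01"
}}

```text
time_s: 11.35
ee_pos: [0.4804, -0.0684, 0.0317]
eef_rot: [-0.091, 3.14, 0.0]
contact_force: [0.1, -1.7, -1.5]
finger_gap: 0.0217
grip_force: 30.0
```

Request:
{"fn": "play_rows", "kwargs": {
  "targets": "-0.001 0 0 0 0.01;0 0 0 0 0.01;0 0 0 0 0.01"
}}

```text
time_s: 11.65
ee_pos: [0.4813, -0.0684, 0.0317]
eef_rot: [-0.092, 3.14, 0.0]
contact_force: [0.5, -1.0, -2.4]
finger_gap: 0.0215
grip_force: 30.0
```

Request:
{"fn": "play_rows", "kwargs": {
  "targets": "-0.001 0 0 0 0.01;0 0 0 0 0.01;0 0 0 0 0.01"
}}

```text
time_s: 11.95
ee_pos: [0.4823, -0.0683, 0.0317]
eef_rot: [-0.091, 3.14, 0.0]
contact_force: [0.0, -1.8, -3.3]
finger_gap: 0.0216
grip_force: 30.0
```

Request:
{"fn": "play_rows", "kwargs": {
  "targets": "-0.0007 0 0 0 0.01;0 0 0 0 0.01;0 0 0 0 0.01"
}}

```text
time_s: 12.25
ee_pos: [0.4826, -0.0682, 0.0316]
eef_rot: [0.091, -3.14, -0.0]
contact_force: [-3.3, -1.6, -1.4]
finger_gap: 0.0215
grip_force: 30.0
```

Request:
{"fn": "play_rows", "kwargs": {
  "targets": "-0.0007 0 0 0 0.01;0 0 0 0 0.01;0 0 0 0 0.01"
}}

```text
time_s: 12.55
ee_pos: [0.4826, -0.0681, 0.0316]
eef_rot: [0.092, -3.138, -0.001]
contact_force: [-5.8, -3.0, -0.2]
finger_gap: 0.0215
grip_force: 30.0
```

Request:
{"fn": "play_rows", "kwargs": {
  "targets": "0 -0.0003 0.0004 0 0.01;-0.0004 0 0 0 0.01;0 0 0 0 0.01"
}}

```text
time_s: 12.85
ee_pos: [0.4827, -0.0682, 0.0316]
eef_rot: [0.091, -3.138, -0.001]
contact_force: [-9.4, -1.0, 8.4]
finger_gap: 0.0217
grip_force: 30.0
```

Request:
{"fn": "play_rows", "kwargs": {
  "targets": "0 0 0 0 0.03;0 0 0 0 0.05;0 0 0 0 0.05;0 0 0 0 0.05;0 0 0 0 0.05"
}}

```text
time_s: 13.35
ee_pos: [0.4842, -0.0685, 0.0313]
eef_rot: [-0.092, 3.14, 0.0]
contact_force: [-0.1, -0.6, -0.3]
finger_gap: 0.049
grip_force: 0.0
```

Request:
{"fn": "play_rows", "kwargs": {
  "targets": "0 0 -0.01 0 0.05;0 0 -0.03 0 0.07;0 0 -0.045 0 0.095;0 0 -0.045 0 0.095;0 0 -0.045 0 0.095"
}}

```text
time_s: 13.85
ee_pos: [0.4836, -0.0684, 0.2089]
eef_rot: [-0.092, 3.14, 0.0]
contact_force: [0.9, -0.3, 0.4]
finger_gap: 0.0767
grip_force: 0.0
```

```bash
python3 - <<'E'
from h import *
s=bot.observe();print(np.round(s["qpos"],3),np.round(s["ee_pos"],4),s["eef_rot"],s["contact_force"],s["torque"])
for n in ("scene","side"):
    im,d,c,W=cap(n,n+"3.png");boxes(n,W,["strap","thimble_top"])
    np.savez(n+"3.npz",P=cloud(d,c,W),im=im)
im,d,c,W=cap("wrist","w4.png");P=cloud(d,c,W)
m=(im[...,0].astype(int)-im[...,2]>40)&(np.abs(P[...,2]-.04)<.012)&(np.abs(P[...,1]+.07)<.03)
q=P[m];print("strap",m.sum(),q.min(0),q.max(0),q[q[:,2]>.041].mean(0),np.median(q[:,2]))
m=(np.abs(P[...,2]-.012)<.004)&(P[...,0]>.43)&(P[...,0]<.6)&(np.abs(P[...,1]+.07)<.065)
q=P[m];print("base",m.sum(),q.min(0))
a=cv2.imread("pics/side3.png")[150:260,230:360];cv2.imwrite("pics/s3c.png",cv2.resize(a,None,fx=5,fy=5,interpolation=cv2.INTER_CUBIC))
E
```

```text
[-0.276  0.305  1.892  0.     0.945 -1.905] [ 0.4836 -0.0684  0.2089] [-9.15021783e-02  3.13992862e+00  9.28607481e-09] [ 0.92922916 -0.34301157  0.44659661] [ 0.06866242 -0.01443107 -0.03484361]
scene strap 0.6 [ 0.582 -0.062  0.015]
scene thimble_top 0.59 [ 0.209 -0.333  0.128]
scene thimble_top 0.58 [ 0.464 -0.562  0.132]
scene thimble_top 0.56 [ 0.779 -0.08   0.106]
scene thimble_top 0.55 [0.332 0.147 0.1  ]
side strap 0.74 [ 0.482 -0.074  0.04 ]
side strap 0.4 [ 0.549 -0.074  0.134]
side thimble_top 0.74 [ 0.2   -0.341  0.135]
side thimble_top 0.68 [ 0.446 -0.576  0.137]
side thimble_top 0.67 [ 0.549 -0.077  0.134]
side thimble_top 0.62 [0.315 0.138 0.101]
strap 3000 [ 0.41689429 -0.08271806  0.03484153] [ 0.55200322 -0.05388821  0.04483562] [ 0.42367358 -0.07198538  0.04242873] 0.03722293995009088
base 7378 [ 0.45130967 -0.12037147  0.00800985]
```

View pics/s3c.png

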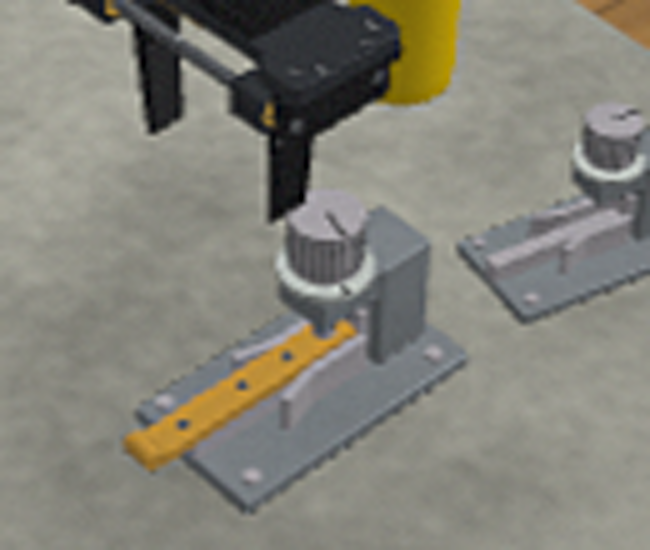

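The crop shows the strap lying flat on the rail under the spindle, between the cheeks, with the thimble at (325,235). The barrel end is 37 mm in front of the base edge, so the strap is home. Next I'll move past the thimble so the wrist camera sees it.

Request:
{"fn": "play_rows", "kwargs": {
  "targets": "-0.03 0 0 0 0.095;-0.04 -0.0007 0 0 0.095;-0.03 0 0 0 0.095;-0.015 0 0 0 0.095;0 0 0 0 0.095"
}}

```text
time_s: 14.7
ee_pos: [0.5997, -0.0623, 0.2041]
eef_rot: [0.092, -3.137, -0.001]
contact_force: [-0.1, -0.1, -0.2]
finger_gap: 0.095
grip_force: 0.0
```

```bash
cat > th.py <<'E'
from h import *
import sys
s=bot.observe();R=Ro.from_rotvec(s["eef_rot"]).as_matrix();p=np.array(s["ee_pos"])
im,d,c,W=cap("wrist",sys.argv[1]);P=cloud(d,c,W);t=(P-p)@R
print(p.round(4),R[:,0].round(4))
m=(np.abs(P[...,2]-.134)<.006)&(np.hypot(P[...,0]-.5585,P[...,1]+.065)<.04)
q=t[m].astype(np.float32);print(m.sum(),"top z",np.median(P[m][:,2]),"circle tool",cv2.minEnclosingCircle(q[:,:2]*1000),"rect",cv2.minAreaRect(q[:,:2]*1000))
m=(np.abs(P[...,2]-.097)<.005)&(np.hypot(P[...,0]-.5585,P[...,1]+.065)<.045)
q=t[m].astype(np.float32)
if len(q)>5: print(m.sum(),"collar",cv2.minEnclosingCircle(q[:,:2]*1000))
v,u=np.nonzero(np.abs(P[...,2]-.115)<.025);print(v.min(),v.max(),u.min(),u.max())
E
python3 th.py w5.png
```

```text
[ 0.5997 -0.0623  0.2041] [-0.9983 -0.0586  0.0027]
3340 top z 0.13411533589222396 circle tool ((40.87615966796875, -1.3482792377471924), 22.4803409576416) rect ((41.21858596801758, -1.5145092010498047), (43.62567901611328, 44.187320709228516), 14.555949211120605)
766 collar ((40.96942138671875, -1.2671115398406982), 27.800247192382812)
114 419 0 439
```

View pics/w5.png

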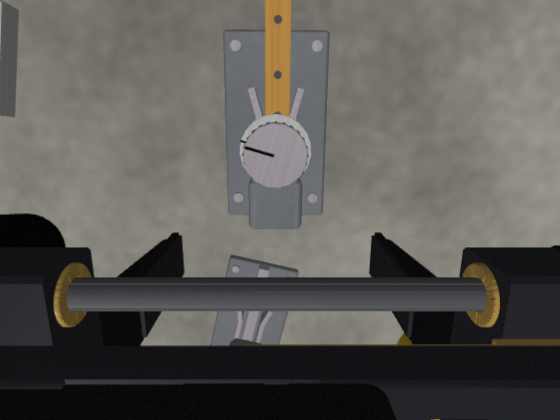

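The wrist view shows the thimble top at (275,154), its dark line pointing left in step with the collar mark, and the strap straight on the rail. I'll centre over the thimble and go down.

Request:
{"fn": "play_rows", "kwargs": {
  "targets": "0.041 -0.0014 0 0 0.095;0 0 0.03 0 0.095;0 0 0.035 0 0.095;0 0 0.03 0 0.095;0 0 0.003 0 0.095"
}}

```text
time_s: 15.25
ee_pos: [0.5553, -0.066, 0.1052]
eef_rot: [0.091, -3.134, -0.003]
contact_force: [-0.0, 0.8, 0.2]
finger_gap: 0.0949
grip_force: 0.0
```

Request:
{"fn": "play_rows", "kwargs": {
  "targets": "0 0 0 0 0.06;0 0 0 0 0.055;0 0 0 0 0.05;0 0 0 0 0.05;0 0 0 0 0.05"
}}

```text
time_s: 15.75
ee_pos: [0.5582, -0.0663, 0.109]
eef_rot: [-0.092, 3.139, -0.0]
contact_force: [-1.2, 0.1, -0.4]
finger_gap: 0.0604
grip_force: 0.0
```

Request:
{"fn": "play_rows", "kwargs": {
  "targets": "0 0 0.003 0 0.05;0 0 0 0 0.047;0 0 0 0 0.04;0 0 0 0 0.04;0 0 0 0 0.03"
}}

```text
time_s: 16.25
ee_pos: [0.5579, -0.0659, 0.1052]
eef_rot: [0.091, -3.14, -0.001]
contact_force: [0.6, 5.1, -0.2]
finger_gap: 0.0441
grip_force: 30.0
```

Request:
{"fn": "play_rows", "kwargs": {
  "targets": "0 0 0 0 0.03;0 0 0 0 0.03;0 0 0 0 0.03"
}}

```text
time_s: 16.55
ee_pos: [0.5579, -0.0659, 0.1053]
eef_rot: [0.091, -3.14, -0.001]
contact_force: [-0.4, 5.8, -0.3]
finger_gap: 0.0435
grip_force: 30.0
```

```bash
python3 - <<'E'
from h import *
s=bot.observe();R=Ro.from_rotvec(s["eef_rot"]).as_matrix()
print(np.round(s["qpos"],3),np.round(s["ee_pos"],4),"Ftool",(R.T@s["contact_force"]).round(2),"T",np.round(s["torque"],3),s["tau"],s["finger_gap"],s["grip_force"])
E
```

```text
[-2.350e-01  5.380e-01  1.827e+00  1.000e-03  7.770e-01 -1.865e+00] [ 0.5579 -0.0659  0.1053] Ftool [0.11 5.84 0.32] T [ 1.028  0.063 -0.028] [-3.03079426e+00 -5.75892913e+01 -1.99167824e+01 -1.01616472e+00
 -2.83008507e-01 -1.46680843e-02] 0.04350564770913885 29.994508624076843
```

Request:
{"fn": "play_rows", "kwargs": {
  "targets": "0 0.0004 0 0 0.03;0 0 0 4 0.03;0 0 0 8 0.03;0 0 0 8 0.03;0 0 0 0 0.03"
}}

```text
time_s: 17.05
ee_pos: [0.5579, -0.066, 0.1053]
eef_rot: [-0.458, -3.108, 0.0]
contact_force: [-0.5, 1.5, -0.8]
finger_gap: 0.0438
grip_force: 30.0
```

```bash
cat > o.py <<'E'
from h import *
s=bot.observe();R=Ro.from_rotvec(s["eef_rot"]).as_matrix()
y=np.degrees(np.arctan2(R[1,0],R[0,0]))
print("yaw",y.round(2),np.round(s["ee_pos"],4),"Ftool",(R.T@s["contact_force"]).round(2),"T",np.round(s["torque"],3),"tau6",round(s["tau"][5],3),"q6",round(s["qpos"][5],3),s["finger_gap"].__round__(4),s["time_s"])
E
python3 o.py
```

```text
yaw 163.22 [ 0.5579 -0.066   0.1053] Ftool [0.96 1.29 0.84] T [ 0.269  0.127 -0.065] tau6 1.92 q6 -1.513 0.0438 17.05
```

Request:
{"fn": "play_rows", "kwargs": {
  "targets": "0 0 0 8 0.03;0 0 0 8 0.03;0 0 0 8 0.03;0 0 0 0 0.03"
}}

```text
time_s: 17.45
ee_pos: [0.5578, -0.0661, 0.1053]
eef_rot: [-1.089, -2.946, 0.001]
contact_force: [-1.6, -1.0, 0.2]
finger_gap: 0.0437
grip_force: 30.0
```

```bash
python3 o.py
```

```text
yaw 139.43 [ 0.5578 -0.0661  0.1053] Ftool [ 0.56 -1.83 -0.18] T [-0.093  0.441 -0.162] tau6 1.92 q6 -1.098 0.0437 17.45
```

Request:
{"fn": "play_rows", "kwargs": {
  "targets": "0 0 0 8 0.03"
}}

```text
time_s: 17.55
ee_pos: [0.5578, -0.0662, 0.1053]
eef_rot: [-1.284, -2.867, 0.001]
contact_force: [-2.3, -0.8, 0.7]
finger_gap: 0.0436
grip_force: 30.0
```

```bash
python3 o.py
```

```text
yaw 131.74 [ 0.5578 -0.0662  0.1053] Ftool [ 0.94 -2.28 -0.74] T [-0.273  0.484  0.091] tau6 -3.819 q6 -0.963 0.0436 17.55
```

Request:
{"fn": "play_rows", "kwargs": {
  "targets": "0 0 0 6 0.03;0 0 0 6 0.03;0 0 0 2 0.03;0 0 0 0 0.03"
}}

```text
time_s: 17.95
ee_pos: [0.5577, -0.0662, 0.1053]
eef_rot: [-1.625, -2.688, 0.001]
contact_force: [-2.9, -2.4, 0.9]
finger_gap: 0.0439
grip_force: 30.0
```

```bash
python3 o.py
```

```text
yaw 117.68 [ 0.5577 -0.0662  0.1053] Ftool [-0.81 -3.71 -0.92] T [-0.459  0.75   0.008] tau6 0.603 q6 -0.718 0.0439 17.95
```

Request:
{"fn": "play_rows", "kwargs": {
  "targets": "0 0 0 6 0.03;0 0 0 6 0.03;0 0 0 2 0.03;0 0 0 0 0.03"
}}

```text
time_s: 18.35
ee_pos: [0.5575, -0.0662, 0.1053]
eef_rot: [-1.942, -2.469, 0.001]
contact_force: [-4.8, -3.2, 0.9]
finger_gap: 0.0436
grip_force: 30.0
```

```bash
python3 o.py
```

```text
yaw 103.62 [ 0.5575 -0.0662  0.1053] Ftool [-1.96 -5.43 -0.93] T [-0.601  1.055  0.178] tau6 0.599 q6 -0.473 0.0436 18.35
```

Request:
{"fn": "play_rows", "kwargs": {
  "targets": "-0.0001 -0.0004 0 0 0.03;0 0 0 0 0.03"
}}

```text
time_s: 18.55
ee_pos: [0.5575, -0.0662, 0.1053]
eef_rot: [-1.944, -2.468, 0.0]
contact_force: [-2.7, -1.5, -0.3]
finger_gap: 0.0434
grip_force: 30.0
```

```bash
python3 o.py
```

```text
yaw 103.55 [ 0.5575 -0.0662  0.1053] Ftool [-0.8  -2.94  0.3 ] T [-0.47   0.789  0.313] tau6 0.283 q6 -0.472 0.0434 18.55
```

Request:
{"fn": "play_rows", "kwargs": {
  "targets": "0 0 0 4 0.03;0 0 0 4 0.03;0 0 0 2 0.03;0 0 0 0 0.03"
}}

```text
time_s: 18.95
ee_pos: [0.5574, -0.0662, 0.1053]
eef_rot: [-2.154, -2.287, 0.001]
contact_force: [-4.9, -1.9, 1.5]
finger_gap: 0.0436
grip_force: 30.0
```

```bash
python3 o.py
```

```text
yaw 93.43 [ 0.5574 -0.0662  0.1053] Ftool [-1.6  -5.02 -1.45] T [-0.621  0.958  0.156] tau6 0.663 q6 -0.296 0.0436 18.95
```

Request:
{"fn": "play_rows", "kwargs": {
  "targets": "-0.0001 -0.0004 0 0 0.03;0 0 0 0 0.03;0 0 0 0 0.03"
}}

```text
time_s: 19.25
ee_pos: [0.5574, -0.0662, 0.1053]
eef_rot: [2.155, 2.286, 0.0]
contact_force: [-1.6, -2.1, -1.2]
finger_gap: 0.0433
grip_force: 30.0
```

```bash
python3 o.py
```

```text
yaw 93.4 [ 0.5574 -0.0662  0.1053] Ftool [-2.05 -1.77  1.22] T [-0.365  0.533  0.273] tau6 0.25 q6 -0.295 0.0433 19.25
```

Request:
{"fn": "play_rows", "kwargs": {
  "targets": "0 0 0 0 0.03"
}}

```text
time_s: 19.35
ee_pos: [0.5574, -0.0662, 0.1053]
eef_rot: [2.155, 2.286, 0.0]
contact_force: [-1.9, -1.9, -2.1]
finger_gap: 0.0434
grip_force: 30.0
```

```bash
python3 o.py
```

```text
yaw 93.37 [ 0.5574 -0.0662  0.1053] Ftool [-1.81 -1.97  2.11] T [-0.374  0.484  0.293] tau6 0.29 q6 -0.295 0.0434 19.35
```

The torque at rest reads about 0.3 N m at both 80° and 90° of turn, so the plateau has probably been reached. I'll release and check the slip in the wrist camera.

Request:
{"fn": "play_rows", "kwargs": {
  "targets": "0 0 0 0 0.06;0 0 0 0 0.095;0 0 0 0 0.095;0 0 0 0 0.095;0 0 0 0 0.095"
}}

```text
time_s: 19.85
ee_pos: [0.5574, -0.0662, 0.1054]
eef_rot: [2.156, 2.285, 0.0]
contact_force: [-0.5, -0.3, 0.5]
finger_gap: 0.0784
grip_force: 0.0
```

Request:
{"fn": "play_rows", "kwargs": {
  "targets": "0 0 0 0 0.095;0 0 -0.03 0 0.095;0 0 -0.035 0 0.095;0 0 -0.03 0 0.095;-0.041 0.001 0 0 0.095"
}}

```text
time_s: 20.35
ee_pos: [0.562, -0.105, 0.2045]
eef_rot: [2.148, 2.286, 0.005]
contact_force: [1.1, 0.4, 0.0]
finger_gap: 0.0949
grip_force: 0.0
```

Request:
{"fn": "play_rows", "kwargs": {
  "targets": "0 0 0 0 0.095;0 0 0 0 0.095"
}}

```text
time_s: 20.55
ee_pos: [0.5604, -0.1075, 0.2001]
eef_rot: [-2.157, -2.283, -0.0]
contact_force: [-0.2, 0.4, -0.1]
finger_gap: 0.0946
grip_force: 0.0
```

```bash
python3 th.py w6.png; python3 - <<'E'
import cv2
a=cv2.imread("pics/w6.png")[80:230,190:360];b=cv2.imread("pics/w5.png")[80:230,190:360]
import numpy as np
cv2.imwrite("pics/w6c.png",cv2.resize(np.hstack([b,a]),None,fx=2.35,fy=3.5*.67,interpolation=cv2.INTER_CUBIC))
E
```

```text
[ 0.5604 -0.1075  0.2001] [-5.660e-02  9.984e-01  4.000e-04]
3450 top z 0.13414180459016004 circle tool ((41.452606201171875, 1.1404296159744263), 22.559803009033203) rect ((41.90687561035156, 1.1854896545410156), (44.005130767822266, 43.94304275512695), 52.334232330322266)
782 collar ((41.67982864379883, 0.9326640963554382), 27.97395896911621)
114 214 240 559
```

View pics/w6c.png

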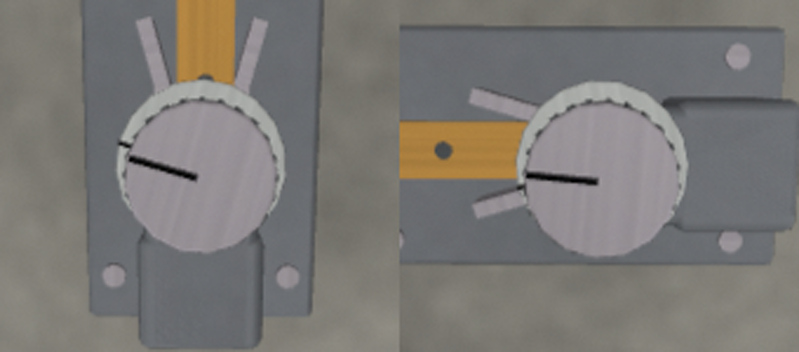

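```bash
python3 - <<'E'
from h import *
c=bot.get_calibration("wrist")
poses={"w5":([.5997,-.0623,.2041],None),"w6":([.5604,-.1075,.2001],None)}
rots={"w5":[.092,-3.137,-.001],"w6":bot.observe()["eef_rot"]}
pts={"w5":dict(th=[(197,177),(130,158)],mk=(125,145)),"w6":dict(th=[(597-399.5,181.5),(528-399.5,175.5)],mk=(521-399.5,187))}
ctr={"w5":[.0410,-.00135],"w6":[.0416,.00110]}
for k in pts:
    R=Ro.from_rotvec(rots[k]).as_matrix();T=np.eye(4);T[:3,:3]=R;T[:3,3]=poses[k][0];W=T@np.array(c["tool_from_camera"])
    def ray(X,z):
        u,v=190+X[0]/2.35,80+X[1]/2.345
        r=W[:3,:3]@np.array([(u-c["cx"])/c["fx"],(v-c["cy"])/c["fy"],1]);return W[:3,3]+r*(z-W[2,3])/r[2]
    O=np.array(poses[k][0])+R@np.array([*ctr[k],0])
    a,b=[ray(x,.134) for x in pts[k]["th"]];m=ray(pts[k]["mk"],.096)
    f=lambda w:np.degrees(np.arctan2(w[1],w[0])).round(1)
    print(k,O[:2].round(4),"thimble",f(b-a),f(b-O),"collar",f(m-O),np.hypot(*(m-O)[:2]).round(4),np.hypot(*(b-O)[:2]).round(4))
E
```

```text
w5 [ 0.5588 -0.0661] thimble -102.4 -107.3 collar -105.9 0.0237 0.0188
w6 [ 0.5591 -0.0659] thimble 178.4 179.6 collar -163.1 0.0268 0.0203
```

The thimble leads the collar by about 18°, which is clear of zero and well under 45°. The strap is clamped in place and the robot is touching nothing, so I'm handing in.

```bash
python3 -c "
from cell import bot
print(bot.job_done())"
```

```text
the job is handed in; nothing more can be done
None
```

The job is handed in: the strap lies home against the back stop and is clamped, the ratchet slipped about 18° (limit 45°), and the arm is clear of everything, though no verdict came back.

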